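Dry-clamp the two oak blocks of a cabinet foot

ROBOT

A 6-joint arm with a two-finger parallel gripper is mounted at the origin on the work surface. World frame = base frame: x ahead of the robot, y to its left, z up, the work surface at z = 0. Lengths are in m, angles in rad, forces in N, time in s.
With the tool pointing down it reaches from about 0.4 to 0.825 m from the base axis. Payload 7 kg.
Tool frame: the origin (TCP) lies on the centre line of the jaws, within the pads' length; the fingertips stand finger_overhang ahead of it and the grasp point (between the pads) lies 8 mm behind it (finger_overhang is the distance from the TCP to the fingertips, in m); x points along the fingers, y is the direction in which the jaws open and shut, and the axes are right-handed (so a half turn about x gives the same grasp; the last joint's range is limited). The gripper opens to 85 mm and grips with 20 to 120 N. Pads are 22 mm wide; open, the fingers measure 114 mm over their backs; the gripper's body (76 mm by 85 mm) begins 54 mm behind the grasp point. The pads swing forward as they close: fully open they stand 13 mm farther back than shut.
Start: joints at [-0.86, 0.359, 0.012, 0, -1.224, -0.288], TCP at [0.277, -0.616, 0.242] pointing down, gripper open.
Joint ranges: [-3.07, 3.07], [-1.43, 2.12], [-1.02, 1.25], [-3.03, 1.67], [-3.05, -0], [-3.03, 3.03]. Speed limits (rad/s): [2.39, 2.39, 3.01, 3.14, 3.14, 3.14].

INTERFACE

Orientations are given as a 3x3 rotation matrix whose columns are the frame's x, y, z axes.
In Python, from plant import get_state, read_camera, finish_job, finger_overhang gives the robot as it stands.
- The arm moves only by the tool carry_out, never from a script. Its argument "targets" is a list of rows, each a list of 3 entries, a list of its own where there are three numbers: the shift along the tool's x, y, z in cm, then the turn about the tool's x in rad, then the closure, from -1 (fully open) to 1 (shut). In form: [[[dx, dy, dz], roll, fingers], ...]. A call has 1 to 20 rows; each row shifts and turns the pose as measured when the row begins, along the tool's axes as they then stand; what a row does not reach is not made up. A row lasts 1/10 s, in which the tool goes at most 50 mm and 8.59 degrees, less where a joint would pass 70% of its speed; a pose out of reach is approached as far as the arm can. A call is refused whole if a number of a shift passes 5 or a number of a turn 0.15, either way. A call with a gripper value outside its range is refused whole. The fingers move at their own pace and stop on an object; "grip_force" is the grip in N (left out, the last holds). Time passes only in rows, so rows that do not move let the fingers close. It gives the time, the measured TCP pose, the force and the opening at its end, in the units of the state.
- get_state(): the state, without advancing time (a new reading comes with each control period).
- read_camera(name): name is "side" or "top" or "wrist"; returns a dict with "pixels" (400x640x3 uint8, red, green, blue), "mtx" (3x3 intrinsics, pixels), "T" (4x4, takes a point from camera to world coordinates). Camera axes: x right, y down, z forward; pixel columns grow to the right and rows downward; lengths in m; the calibration is good to about 2 mm. The wrist camera is an equidistant fisheye: a pixel r from the principal point sees the ray r / f radians off the axis. A picture is of the moment at which its call begins. There is no depth.
- finish_job(): hands the job in, once; it reports no verdict.
The state is a dict: "time_s": time; "joint_pos": joint angles; "dq": joint speeds; "effort": joint torques, N m; "position": TCP position; "tcp_rot": TCP orientation; "force": force on the tool from outside, world axes, zero at the start; "moment": the same for the moment, N m; "finger_gap": finger opening in m.
Only numpy, scipy, OpenCV 4.12 (cv2) and the standard library are available. Lean on these libraries where they do the work, as an engineer would, in place of code of your own. Each camera call takes 0.05 s, during which the arm holds its last target.

TASK

Two small oak blocks that make up a new foot for the hall cabinet want a dry fit in the one-hand bar clamp lying on the cabinet top: pick up the loose block, stand it between the jaws and slide it along until you feel it seat flush against the block already standing at the handle-side jaw, then let go of it. Then pump the clamp's trigger, squeezing it and letting it out again, until the far jaw comes up against the blocks, and finish while still holding the trigger squeezed, firmly enough to keep the joint shut but gently enough not to bruise the oak. Leave everything else on the cabinet where it is.

Things in the scene. Friction and masses are not known exactly. Their poses are not given: they have to be found in the camera images.
- clamp: one-hand ratchet bar clamp, black plastic, steel bar, loose, 0.75 kg, lying on its side, 30 mm tall. Origin: under the middle of its head, on the bar's line. x: the way both jaws point (they reach x = 85 mm); y: along the bar from the head to the far jaw; z up. Head: x -20 to 24, y -22 to 28 mm. Bar with teeth: x -13 to 9, z 11 to 19 mm, standing out behind the head too
- handle_middle (a point): middle of the part of the clamp's straight handle that is held, 14 mm up; axes as the clamp's. The handle points to the clamp's -x (x -98 to -20 mm), is 22 mm thick (y -29 to -7 mm) and 28 mm tall, with a heel standing 5 mm out of its back at x -91 to -77 mm; the trigger lies beside it on the +y side
- head_pad (a point): centre of the face of the rubber pad on the head's jaw, 15 mm above the cabinet top (clamp frame x 64, y 14 mm); axes as the clamp's; the pad faces +y, and is 40 mm (x) by 24 mm (z)
- far_pad: rubber pad of the far jaw; origin at the centre of its face, 15 mm above the cabinet top; axes as the clamp's; the pad faces -y, towards the head. The pad is 40 mm (x) by 24 mm (z). The jaw behind it is 32 mm thick in y
- far_jaw (a joint): how far the bar has been drawn in, m: 0 = jaws 100 mm apart, growing as the far jaw comes towards the head (gap between the pads = 100 mm less this). It stays where it is between strokes (about 3 N of friction)
- trigger_grip: the trigger's straight black finger blade, 61 mm long (x), 12 mm thick (y), 22 mm tall, hinged in the head, with a small hook (5 mm, x -32 to -24 mm) at its free end; origin on its middle line about 67 mm from the hinge, 15 mm above the cabinet top; its x axis runs along it towards the head
- trigger (a joint): trigger angle, rad: 0 = let out (a return spring brings it back), 0.32 = fully squeezed towards the handle. A full squeeze draws the far jaw in about 6.5 mm, one ratchet tooth (part of a stroke may be idle); let out to below 0.05 to catch the next tooth; the jaw stays. Once the blocks stop the jaw, the trigger stalls short of its end; if it stalls above 0.28, let out and squeeze again
- clamp_squeeze (a point): where to squeeze, along y: midway between the handle's back and the let-out trigger's front, 15 mm up; axes as the clamp's; fingers fit at x -74 to -30 mm of it. Outside width 61 mm let out, 39 mm squeezed. Drawing the jaw in takes 4 N; once stopped, it presses with some 2.4 times the squeeze less 10 N. 10 to 16 N is a sound, gentle hold; from about 22 N the oak is bruised (45 N at the jaw)
- block_set_centre (a point): centre of the oak block that already stands loose in the clamp at the head's pad (1 to 3 mm off it); 42 mm (x) by 28 mm (y), 50 mm tall, about 50 g; x and y nearly as the clamp's
- block_set: the same block, origin at the centre of its underside
- block_loose_centre (a point): centre of the loose oak block standing on the cabinet top outside the clamp; the same size, 42 mm (x) by 28 mm (y), 50 mm tall, about 50 g; it looks the same either way round. It belongs beside the set block, on its +y side, 28 mm from centre to centre, its 42 mm face against the set block's, ends in line
- block_loose: the same block, origin at the centre of its underside
- twist_tube: a stainless steel tube with a twist cap, standing, 29 mm across and 105 mm tall, not to be moved; origin at the centre of its underside
- clip_hook: a grey plastic clip-on hook, 60 mm x 26 mm and 54 mm tall, not to be moved; origin at the centre of its underside
- door_knob: a chrome door knob standing on its rose, 54 mm across and 63 mm tall, not to be moved; origin at the centre of its underside
- key_long: a steel door key lying flat, 68 mm long, 3 mm thick, not to be moved; origin under the middle of its round bow, x along the blade
- key_short: a steel door key lying flat, 56 mm long, 3 mm thick, not to be moved; origin under the middle of its round bow, x along the blade
There are look-alikes about, which are no part of the job. What is shaped like the block_loose but blue or yellow is not meant. What is shaped like the block_set but purple is not meant.

How it is judged:
By the outcome, as a careful person would: the job done as asked, in the order asked, and still so for the second after the job is handed in, while the arm keeps its last pose, push and grip.
It also fails if it takes over 64 s, if anything falls off the work surface, if the arm or the gripper's body presses on something with over 40 N, if the wrist force passes 120 N, or if a joint passes its speed limit or range.

## Working session

There is one attempt and no reset: what is moved stays moved. The work goes in short steps, Python scripts to look and compute and a tool call to move; the robot and the scene stay as the last step left them, time stands still between calls to the robot, and variables do not carry over. Pictures are saved under pics/ and viewed, and the job is handed in when it is done.

Besides the shell and the picture viewer there is one more tool, called after "Request:" as a command line: name --argument value ..., lists and objects as JSON in quotes. carry_out: Moves the arm, as the interface text tells. Its arguments: {"type":"object","properties":{"targets":{"type":"array"},"grip_force":{"type":"number"}},"required":["targets"]}

```bash
mkdir -p pics; cat > h.py <<'E'
import numpy as np, cv2
from plant import get_state, read_camera, finish_job, finger_overhang
def snap(n,f):
    c=read_camera(n); cv2.imwrite('pics/'+f+'.png',c['pixels'][:,:,::-1]); np.savez('pics/'+f+'.npz',**c); return c
def ray(c,u,v):
    K=c['mtx'];T=c['T']
    d=np.array([(u-K[0,2])/K[0,0],(v-K[1,2])/K[1,1],1.]); return T[:3,3],T[:3,:3]@d
def rayf(c,u,v):
    K=c['mtx'];T=c['T']
    a=np.array([(u-K[0,2])/K[0,0],(v-K[1,2])/K[1,1]]);r=np.linalg.norm(a)
    d=np.r_[a/r*np.sin(r),np.cos(r)] if r>0 else np.array([0,0,1.]); return T[:3,3],T[:3,:3]@d
def onz(o,d,z): return o+d*(z-o[2])/d[2]
E
python3 - <<'E'
from h import *
for n in('top','side','wrist'):
    c=snap(n,n+'0'); print(n,c['mtx'].tolist(),c['T'].round(3).tolist())
s=get_state(); print({k:np.round(v,3).tolist() for k,v in s.items()}, finger_overhang)
E
```

```text
top [[394.42557027924624, 0.0, 318.37688894952163], [0.0, 394.42557027924624, 196.4876677132085], [0.0, 0.0, 1.0]] [[-0.011, -0.996, 0.092, 0.494], [-1.0, 0.011, -0.001, -0.036], [-0.0, -0.092, -0.996, 0.863], [0.0, 0.0, 0.0, 1.0]]
side [[369.7246573434601, 0.0, 321.1953896440115], [0.0, 369.7246573434601, 205.5283527568686], [0.0, 0.0, 1.0]] [[0.717, -0.415, 0.56, 0.13], [-0.697, -0.425, 0.578, -0.493], [-0.002, -0.805, -0.593, 0.543], [0.0, 0.0, 0.0, 1.0]]
wrist [[309.70691628693146, 0.0, 323.2937028946711], [0.0, 309.70691628693146, 204.51668956682093], [0.0, 0.0, 1.0]] [[-0.411, 0.864, 0.292, 0.201], [0.912, 0.389, 0.133, -0.649], [0.002, 0.321, -0.947, 0.374], [0.0, 0.0, 0.0, 1.0]]
{'time_s': 0.15, 'joint_pos': [-0.86, 0.359, 0.011, -0.0, -1.224, -0.288], 'dq': [-0.001, -0.003, 0.002, 0.002, 0.002, 0.001], 'effort': [-0.002, -58.387, 29.365, 6.941, -0.004, -0.0], 'position': [0.277, -0.615, 0.242], 'tcp_rot': [[-0.001, -0.41, 0.912], [0.001, 0.912, 0.41], [-1.0, 0.001, -0.0]], 'force': [0.36, -0.281, 0.937], 'moment': [0.02, -0.027, 0.003], 'finger_gap': 0.085} 0.011
```

View pics/top0.png

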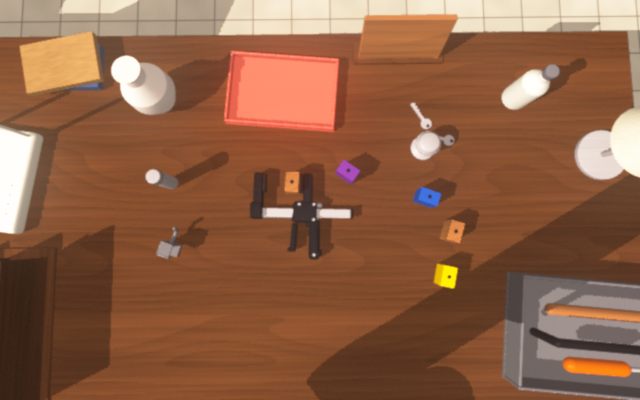

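View pics/side0.png

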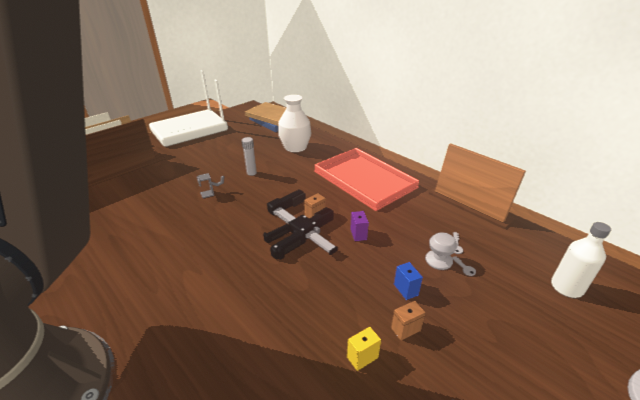

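```bash
python3 - <<'E'
import cv2
a=cv2.imread('pics/top0.png')
cv2.imwrite('pics/topz.png',cv2.resize(a[60:310,180:530],None,fx=2.28,fy=2.28,interpolation=cv2.INTER_CUBIC))
E
```

```text
(no output)
```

View pics/topz.png

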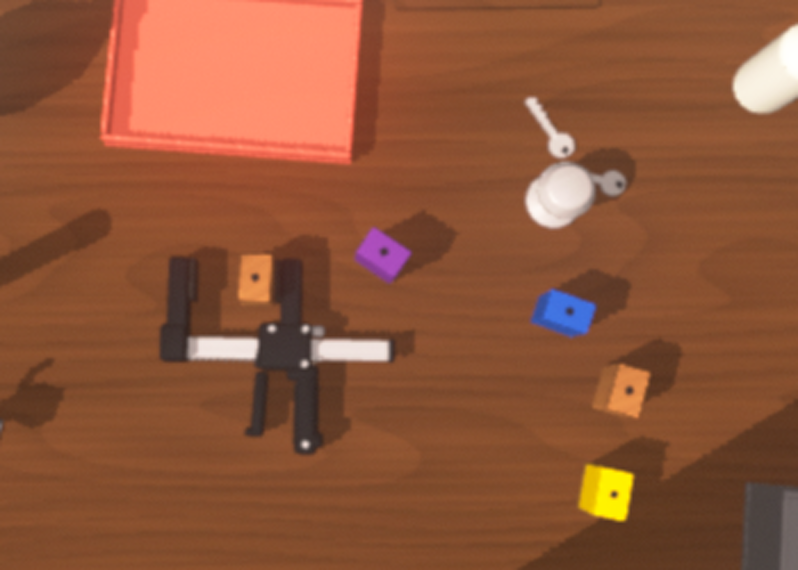

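The top view shows the clamp head at about px (305,212), with the jaws pointing up the image (+x) and the far jaw to the left (+y). The set block is at (292,182). The loose orange block is at (453,231), between the blue and yellow look-alikes.

View pics/wrist0.png

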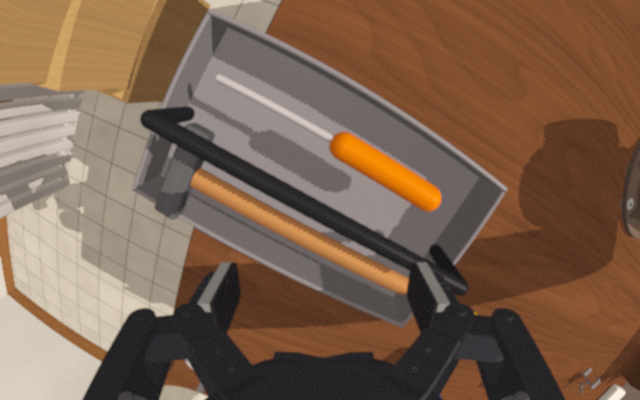

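```bash
cat >> h.py <<'E'
def omask(px):
    hsv=cv2.cvtColor(px,cv2.COLOR_RGB2HSV)
    return cv2.inRange(hsv,(8,120,150),(20,215,255))
E
python3 - <<'E'
from h import *
c=dict(np.load('pics/top0.npz')); px=c['pixels']
for (u,v) in [(453,231),(292,182),(455,230),(460,232),(446,231)]: print(px[v,u],cv2.cvtColor(px[v:v+1,u:u+1],cv2.COLOR_RGB2HSV))
for n,u,v,z in [('loose hole',455.5,231,.05),('set hole',291.7,182,.05),('head',305,212,.03),('handle end',314,255,.028),('far jaw tip',260,173,.03),('farjaw base',256,212,.03),('bar end',351,213,.019)]:
    print(n,onz(*ray(c,u,v),z).round(4))
E
```

```text
[215 132  73] [[[ 12 168 215]]]
[120  77  57] [[[ 10 134 120]]]
[109  73  53] [[[ 11 131 109]]]
[227 141  76] [[[ 13 170 227]]]
[158  96  54] [[[ 12 168 158]]]
loose hole [ 0.4952 -0.3174  0.05  ]
set hole [0.6003 0.0182 0.05  ]
head [ 0.5388 -0.0083  0.03  ]
handle end [ 0.4485 -0.0263  0.028 ]
far jaw tip [0.6231 0.087  0.03  ]
farjaw base [0.54   0.0952 0.03  ]
bar end [ 0.5361 -0.1063  0.019 ]
```

Request:
carry_out --targets '[[[0, 2.5, 4.5], 0, -1], [[0, 2.5, 4.5], 0, -1], [[0, 2.5, 4.5], 0, -1], [[0, 2.5, 4.5], 0, -1], [[0, 2.5, 4.5], 0, -1], [[0, 2.5, 4.5], 0, -1], [[0, 2.5, 4.5], 0, -1], [[0, 0, 0], 0, -1]]'

```text
time_s: 0.95
position: [0.4884, -0.3302, 0.2382]
tcp_rot: [[-0.004, -0.405, 0.914], [0.004, 0.914, 0.405], [-1.0, 0.006, -0.002]]
force: [-0.7, -1.4, 0.7]
finger_gap: 0.0855
```

Request:
carry_out --targets '[[[0, 0, 0], -0.14, -1], [[0, 0, 0], -0.14, -1], [[0, 0, 0], -0.14, -1], [[0, 0, 0], -0.14, -1], [[0, 0, 0], -0.14, -1], [[0, 0, 0], -0.14, -1], [[0, 0, 0], -0.14, -1], [[0, 0, 0], 0, -1]]'

```text
time_s: 1.75
position: [0.4875, -0.3285, 0.236]
tcp_rot: [[-0.008, -0.991, 0.131], [0.006, 0.131, 0.991], [-1.0, 0.009, 0.005]]
force: [-0.6, 0.3, 0.7]
finger_gap: 0.0854
```

```bash
python3 - <<'E'
from h import *
c=snap('wrist','w1'); print(get_state()['position'],get_state()['tcp_rot'].round(3) if hasattr(get_state()['tcp_rot'],'round') else get_state()['tcp_rot'])
E
```

```text
[ 0.48751963 -0.32849684  0.23604559] [[-0.008 -0.991  0.136]
 [ 0.006  0.136  0.991]
 [-1.     0.009  0.005]]
```

View pics/w1.png

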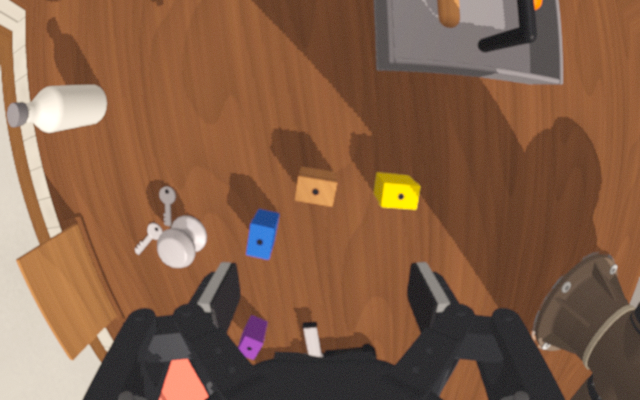

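The wrist view shows the loose block's top face at about (316,191), with the blue block to its left and the yellow one to its right. Next I'll measure its centre and yaw.

```bash
cat >> h.py <<'E'
def topface(c,u,v,z=.05,fish=True,tol=22,disp=None):
    """flood the lit top face, cast contour onto z, min-area rect"""
    px=cv2.cvtColor(c['pixels'],cv2.COLOR_RGB2BGR).copy()
    m=np.zeros((402,642),np.uint8)
    cv2.floodFill(px,m,(u,v),0,(tol,)*3,(tol,)*3,4|cv2.FLOODFILL_FIXED_RANGE|cv2.FLOODFILL_MASK_ONLY|(255<<8))
    m=m[1:-1,1:-1]
    cs=max(cv2.findContours(m,cv2.RETR_EXTERNAL,cv2.CHAIN_APPROX_NONE)[0],key=cv2.contourArea)[:,0]
    R=rayf if fish else ray
    w=np.array([onz(*R(c,*p),z)[:2] for p in cs],np.float32)
    r=cv2.minAreaRect(w*1000)
    return np.array(r[0])/1000,r[1],r[2],cs
E
python3 - <<'E'
from h import *
c=dict(np.load('pics/w1.npz'))
for s in [(305,192),(325,198)]:
  for t in(14,20,26):
    a=topface(c,*s,tol=t); print(a[0].round(4),np.round(a[1],1),round(a[2],1),a[3].min(0),a[3].max(0))
print('hole',onz(*rayf(c,315.5,191.3),.05))
E
```

```text
[ 0.4951 -0.3177] [26.6 40.7] 73.2 [296 178] [335 205]
[ 0.4951 -0.3177] [26.7 41. ] 72.6 [296 177] [336 205]
[ 0.4951 -0.3177] [27.3 41.1] 72.9 [296 177] [336 205]
[ 0.4948 -0.3177] [25.9 39.9] 71.7 [298 178] [335 205]
[ 0.495  -0.3178] [26.5 40.8] 72.3 [296 177] [335 205]
[ 0.4951 -0.3177] [26.7 41. ] 72.6 [296 177] [336 205]
hole [ 0.49496387 -0.31767983  0.05      ]
```

Request:
carry_out --targets '[[[0, 0, 0], 0.08, -0.5], [[0, 0, 0], 0.08, -0.5], [[4, -0.2, 0.6], 0, -0.5], [[4, -0.2, 0.6], 0, -0.5], [[4, 0, 0], 0, -0.5], [[0, 0, 0], 0, -0.5]]'

```text
time_s: 2.4
position: [0.4946, -0.319, 0.1146]
tcp_rot: [[-0.004, -0.945, 0.327], [0.004, 0.327, 0.945], [-1.0, 0.005, 0.003]]
force: [-0.8, 0.9, 0.7]
finger_gap: 0.0639
```

Request:
carry_out --targets '[[[4, 0, 0.1], -0.035, -0.5], [[3.5, 0, 0.05], 0, -0.5], [[1.5, 0, 0], 0, -0.5], [[0, 0, 0], 0, -0.5]]'

```text
time_s: 2.8
position: [0.4992, -0.3199, 0.0287]
tcp_rot: [[0.002, -0.953, 0.302], [0.0, 0.302, 0.953], [-1.0, -0.002, 0.001]]
force: [-0.9, -0.6, 1.2]
finger_gap: 0.0641
```

```bash
python3 - <<'E'
from h import *
c=snap('wrist','w2')
for k in('position','tcp_rot','force'): print(np.round(get_state()[k],4).tolist())
E
```

```text
[0.5, -0.3202, 0.0299]
[[0.0036, -0.9535, 0.3015], [-0.0002, 0.3015, 0.9535], [-1.0, -0.0035, 0.0009]]
[0.2772, 0.0498, 0.4474]
```

View pics/w2.png

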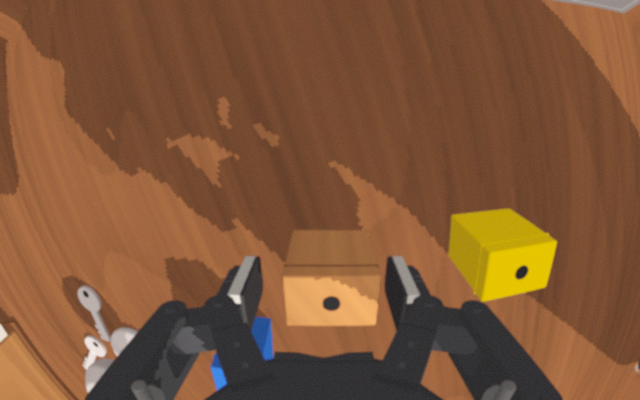

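Request:
carry_out --targets '[[[0.7, 0.4, 0.1], 0, -0.5], [[0, 0, 0], 0, -0.2], [[0, 0, 0], 0, 0.0], [[0, 0, 0], 0, 0.2], [[0, 0, 0], 0, 0.3], [[0, 0, 0], 0, 0.3], [[0, 0, 0], 0, 0.3]]' --grip_force 25

```text
time_s: 3.55
position: [0.5001, -0.3193, 0.0295]
tcp_rot: [[0.013, -0.953, 0.304], [-0.003, 0.303, 0.953], [-1.0, -0.014, 0.001]]
force: [0.1, -0.3, -0.4]
finger_gap: 0.0412
```

Request:
carry_out --targets '[[[-2, 0, 0], 0, 0.5], [[-4, 0, 0], 0, 0.5], [[-5, 0, 0], -0.1, 0.5], [[-2, 0, 2], -0.1, 0.5], [[0, 0, 4], -0.1, 0.5], [[0, 0, 4], 0, 0.5], [[0, 0, 4], 0, 0.5], [[0, 0, 0], 0, 0.5]]'

```text
time_s: 4.35
position: [0.5063, -0.176, 0.1637]
tcp_rot: [[0.012, -1.0, 0.0], [-0.002, -0.0, 1.0], [-1.0, -0.012, -0.002]]
force: [0.1, -0.5, -1.1]
finger_gap: 0.042
```

```bash
python3 - <<'E'
from h import *
c=snap('wrist','w3')
for k in('time_s','position','tcp_rot','force','finger_gap'): print(np.round(get_state()[k],4).tolist())
E
```

```text
4.4
[0.5065, -0.1773, 0.1637]
[[0.0115, -0.9999, 0.0001], [-0.002, 0.0001, 1.0], [-0.9999, -0.0115, -0.002]]
[-1.1072, 0.4391, -0.6378]
0.0419
```

View pics/w3.png

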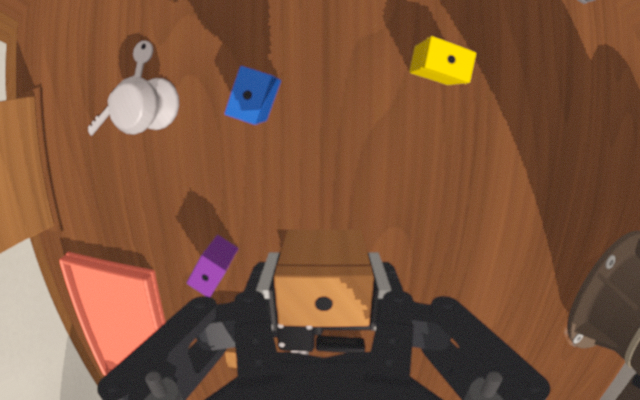

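Request:
carry_out --targets '[[[0, -1.5, 4.5], 0, 0.5], [[0, -1.5, 4.5], 0, 0.5], [[0, -1.5, 4.5], 0, 0.5], [[0, -1.5, 4.5], 0, 0.5], [[0, -1, 4.5], 0, 0.5], [[0, 0, 4.5], 0, 0.5], [[0, 0, 0], 0, 0.5], [[0, 0, 0], 0, 0.5]]'

```text
time_s: 5.2
position: [0.5812, 0.0968, 0.1623]
tcp_rot: [[0.01, -1.0, 0.008], [-0.004, 0.007, 1.0], [-1.0, -0.01, -0.004]]
force: [0.0, 0.0, -0.6]
finger_gap: 0.0416
```

```bash
python3 - <<'E'
from h import *
c=snap('wrist','w4')
for k in('time_s','position','tcp_rot','force','finger_gap'): print(np.round(get_state()[k],4).tolist())
E
```

```text
5.25
[0.5813, 0.0965, 0.1623]
[[0.0102, -0.9999, 0.0083], [-0.0041, 0.0082, 1.0], [-0.9999, -0.0103, -0.004]]
[1.1589, 0.4761, -1.172]
0.0417
```

View pics/w4.png

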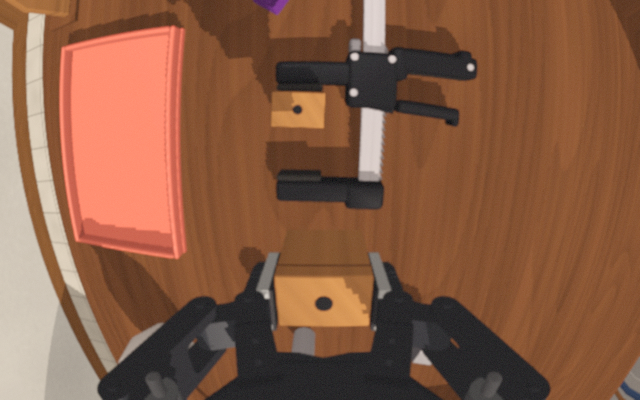

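The wrist view now shows the whole clamp. The head is at about (372,80), the set block top at (299,109), the far jaw at (330,190) and the trigger at (425,112). The held block is at (323,303).

```bash
python3 - <<'E'
from h import *
c=dict(np.load('pics/w4.npz'))
a=c['pixels'][30:220,250:490,::-1]
cv2.imwrite('pics/w4z.png',cv2.resize(a,None,fx=3.1,fy=3.1,interpolation=cv2.INTER_CUBIC))
for s in [(285,112),(310,104)]:
  for t in(18,26):
    f=topface(c,*s,tol=t); print('set',f[0].round(4),np.round(f[1],1),round(f[2],1))
for s in [(300,315),(350,285)]:
    f=topface(c,*s,z=.162+.02,tol=30); print('held',f[0].round(4),np.round(f[1],1),round(f[2],1))
f=topface(c,375,150,z=.019,tol=25); print('bar',f[0].round(4),np.round(f[1],1),round(f[2],1))
f=topface(c,375,20,z=.019,tol=25); print('bar2',f[0].round(4),np.round(f[1],1),round(f[2],1))
E
```

```text
set [0.6012 0.019 ] [27.1 40.9] 88.3
set [0.6012 0.0191] [27.1 41.1] 88.9
set [0.6008 0.0187] [26.7 39.8] 86.6
set [0.6012 0.0188] [27.  40.7] 86.9
held [0.5804 0.0997] [41.9 28. ] 0.6
held [0.5813 0.1074] [47.8 53.2] 2.8
bar [0.5391 0.0478] [58.2 17.9] 88.3
bar2 [ 0.5363 -0.0618] [44.4 16.2] 88.8
```

View pics/w4z.png

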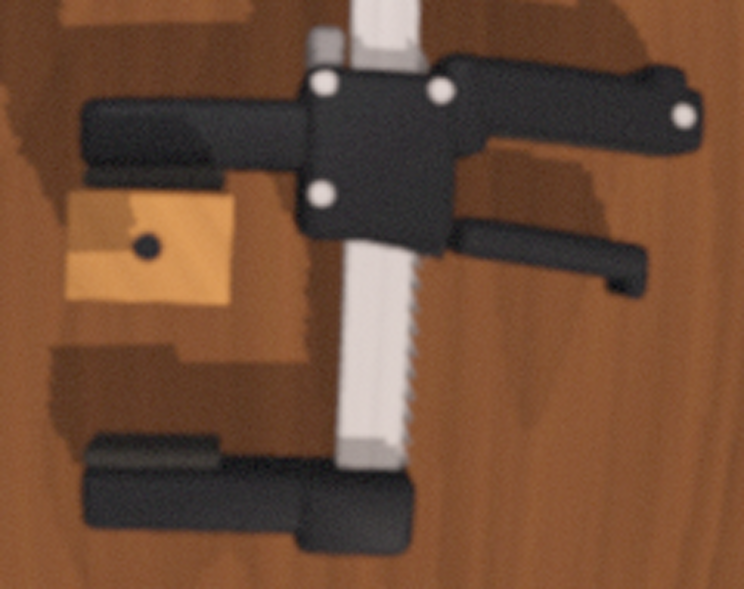

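Request:
carry_out --targets '[[[0, -1.1, -2.1], 0.03, 0.5], [[2, -1.1, -2.1], 0, 0.5], [[4, 0, 0], 0, 0.5], [[2, 0, 0], 0, 0.5], [[0, 0, 0], 0, 0.5], [[0, 0, 0], 0, 0.5]]'

```text
time_s: 5.85
position: [0.605, 0.0428, 0.082]
tcp_rot: [[0.012, -0.999, 0.049], [-0.004, 0.049, 0.999], [-1.0, -0.012, -0.004]]
force: [0.4, 0.1, -0.6]
finger_gap: 0.0419
```

```bash
python3 - <<'E'
from h import *
c=snap('wrist','w5')
for k in('time_s','position','tcp_rot','force','finger_gap'): print(np.round(get_state()[k],4).tolist())
E
```

```text
5.9
[0.6049, 0.0429, 0.0821]
[[0.0124, -0.9987, 0.0486], [-0.0041, 0.0485, 0.9988], [-0.9999, -0.0126, -0.0035]]
[0.1881, -0.6714, -1.7019]
0.0417
```

View pics/w5.png

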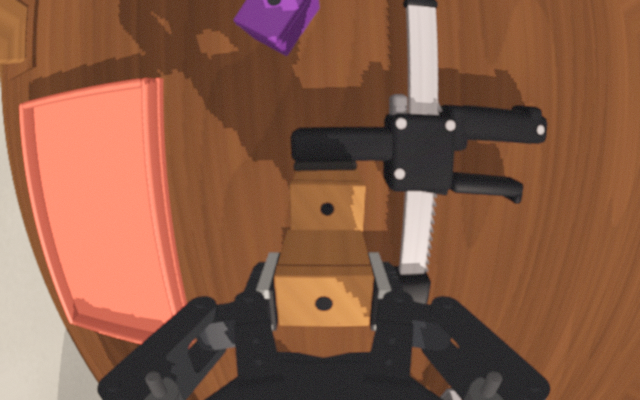

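```bash
python3 - <<'E'
from h import *
c=dict(np.load('pics/w5.npz'))
for s in [(305,222),(350,200)]:
  for t in(18,26):
    f=topface(c,*s,tol=t); print('set',f[0].round(4),np.round(f[1],1),round(f[2],1),f[3].min(0),f[3].max(0))
print('set hole',onz(*rayf(c,327,209),.05).round(4))
for s in [(290,315),(300,315),(340,315)]:
  for t in (15,30):
    f=topface(c,*s,z=.0821+.0205,tol=t); print('held',f[0].round(4),np.round(f[1],1),round(f[2],1))
print('held hole',onz(*rayf(c,324,303),.1026).round(4))
E
```

```text
set [0.6158 0.0155] [96.4 60.3] 16.4 [237 162] [387 270]
set [0.6333 0.0125] [153.8 133.9] 86.6 [157  70] [387 302]
set [0.6005 0.0181] [27.2 43.4] 86.2 [290 184] [368 230]
set [0.6179 0.0163] [100.6  61.7] 17.4 [235 162] [387 273]
set hole [0.6014 0.019  0.05  ]
held [0.6039 0.045 ] [26.8 41.7] 87.2
held [0.6041 0.045 ] [27.8 41.7] 88.0
held [0.6039 0.0449] [26.8 41.7] 87.1
held [0.6041 0.0449] [27.7 41.7] 87.7
held [0.6038 0.045 ] [26.8 41.2] 87.7
held [0.6039 0.0447] [27.3 41.7] 87.3
held hole [0.6038 0.045  0.1026]
```

Request:
carry_out --targets '[[[0, 0.2, 1.4], 0, 0.5], [[2, 0.0, 0.1], 0, 0.5], [[2.5, 0, 0], 0, 0.5], [[0.3, 0, 0], 0, 0.5], [[0, 0, 0], 0, 0.5], [[0, 0, 0], 0, 0.5]]'

```text
time_s: 6.5
position: [0.6091, 0.0617, 0.0422]
tcp_rot: [[0.025, -0.999, 0.047], [-0.0, 0.047, 0.999], [-1.0, -0.025, 0.001]]
force: [-0.8, -2.2, -1.2]
finger_gap: 0.0417
```

```bash
python3 - <<'E'
from h import *
c=snap('wrist','w6')
for k in('time_s','position','tcp_rot','force','finger_gap'): print(np.round(get_state()[k],4).tolist())
z=get_state()['position'][2]
for s in [(300,315),(340,315)]:
  for t in (15,30):
    f=topface(c,*s,z=z+.0205,tol=t); print('held',f[0].round(4),np.round(f[1],1),round(f[2],1))
E
```

```text
6.55
[0.6092, 0.0617, 0.0424]
[[0.0254, -0.9986, 0.047], [0.0001, 0.0471, 0.9989], [-0.9997, -0.0253, 0.0013]]
[-0.7741, -0.7065, -0.0564]
0.0412
held [0.6078 0.0638] [26.8 41.3] 87.8
held [0.608  0.0636] [27.4 41.6] 88.2
held [0.6078 0.0637] [26.7 41. ] 88.1
held [0.608  0.0636] [27.4 41.5] 88.1
```

View pics/w6.png

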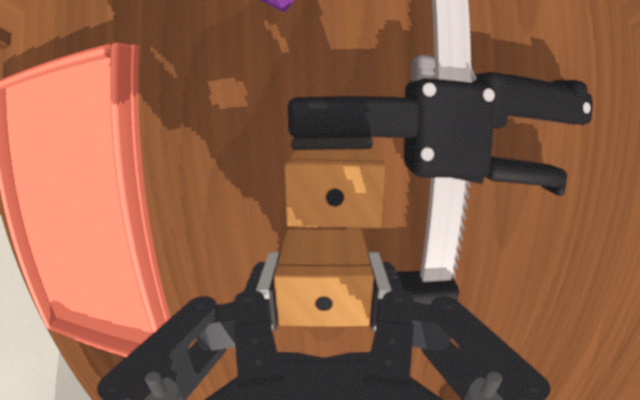

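Request:
carry_out --targets '[[[0, 0.3, -0.2], 0, 0.5], [[0.3, 0.3, -0.2], 0, 0.5], [[0.3, 0.1, 0], 0, 0.5], [[0.3, 0, 0], 0, 0.5], [[0.2, 0, 0], 0, 0.5], [[0, 0, 0], 0, 0.5]]'

```text
time_s: 7.15
position: [0.6034, 0.0585, 0.0333]
tcp_rot: [[0.03, -0.998, 0.047], [0.002, 0.047, 0.999], [-1.0, -0.03, 0.004]]
force: [-0.6, -1.2, -0.5]
finger_gap: 0.0416
```

Request:
carry_out --targets '[[[0.2, 0, -0.1], 0, 0.5], [[0.2, 0, 0], 0, 0.5], [[0, 0, 0], 0, 0.5]]'

```text
time_s: 7.45
position: [0.6036, 0.0574, 0.0287]
tcp_rot: [[0.03, -0.998, 0.047], [0.002, 0.047, 0.999], [-1.0, -0.03, 0.003]]
force: [0.5, 0.6, -0.8]
finger_gap: 0.0417
```

```bash
python3 - <<'E'
from h import *
c=snap('wrist','w7')
for k in('time_s','position','tcp_rot','force','moment','finger_gap'): print(np.round(get_state()[k],4).tolist())
z=get_state()['position'][2]
for s in [(300,315),(340,315)]:
    f=topface(c,*s,z=z+.0205,tol=20); print('held',f[0].round(4),np.round(f[1],1),round(f[2],1))
E
```

```text
7.5
[0.6036, 0.0574, 0.0288]
[[0.03, -0.9984, 0.047], [0.002, 0.0471, 0.9989], [-0.9995, -0.0299, 0.0034]]
[0.9044, 0.6417, -1.0707]
[-0.0226, 0.08, -0.0103]
0.0417
held [0.6023 0.0594] [26.8 41.4] 87.9
held [0.6023 0.0595] [26.8 41.2] 88.3
```

View pics/w7.png

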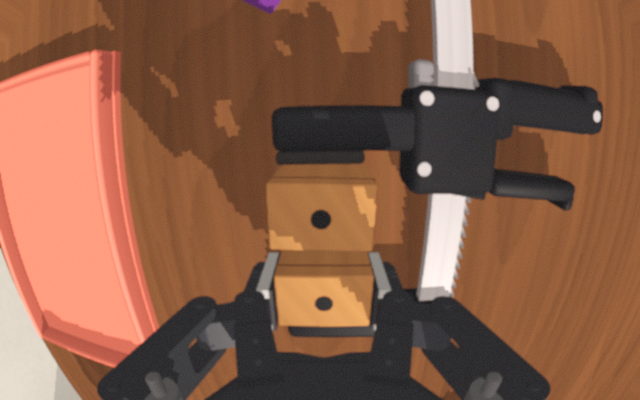

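Request:
carry_out --targets '[[[0.15, 0, 0], 0, 0.5], [[0, 0, -0.3], 0, 0.5], [[0, 0, -0.3], 0, 0.5], [[0, 0, -0.3], 0, 0.5], [[0, 0, 0], 0, 0.5]]'

```text
time_s: 8.0
position: [0.6038, 0.0481, 0.028]
tcp_rot: [[0.031, -0.998, 0.047], [0.002, 0.047, 0.999], [-1.0, -0.031, 0.004]]
force: [-0.1, -0.1, -0.1]
finger_gap: 0.0417
```

Request:
carry_out --targets '[[[0, 0, -0.15], 0, 0.5], [[0, 0, -0.15], 0, 0.5], [[0, 0, 0], 0, 0.5]]'

```text
time_s: 8.3
position: [0.6038, 0.0449, 0.028]
tcp_rot: [[0.032, -0.998, 0.047], [0.002, 0.047, 0.999], [-0.999, -0.031, 0.004]]
force: [0.1, 0.6, 0.6]
finger_gap: 0.0415
```

```bash
python3 - <<'E'
from h import *
c=snap('wrist','w8')
for k in('time_s','position','force','moment','finger_gap'): print(np.round(get_state()[k],4).tolist())
z=get_state()['position'][2]
f=topface(c,300,315,z=z+.0205,tol=20); print('held',f[0].round(4),np.round(f[1],1),round(f[2],1))
a=c['pixels'][80:350,240:460,::-1]
cv2.imwrite('pics/w8z.png',cv2.resize(a,None,fx=2.2,fy=2.2,interpolation=cv2.INTER_CUBIC))
E
```

```text
8.35
[0.6038, 0.0449, 0.028]
[-0.0958, -0.7643, -0.5742]
[-0.0835, 0.1021, -0.0213]
0.0419
held [0.6026 0.047 ] [26.9 41.5] 88.0
```

View pics/w8z.png

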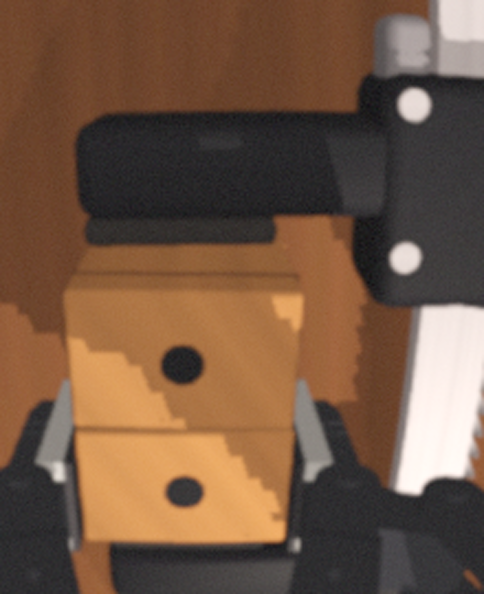

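Request:
carry_out --targets '[[[0, 0, -0.1], 0, 0.5], [[0, 0, -0.1], 0, 0.5], [[0, 0, 0], 0, 0.5]]'

```text
time_s: 8.65
position: [0.6039, 0.0432, 0.028]
tcp_rot: [[0.032, -0.998, 0.046], [0.003, 0.047, 0.999], [-0.999, -0.032, 0.004]]
force: [-1.3, -0.4, -0.7]
finger_gap: 0.0418
```

Request:
carry_out --targets '[[[0, 0, -0.1], 0, 0.5], [[0, 0, 0], 0, 0.5]]'

```text
time_s: 8.85
position: [0.604, 0.0423, 0.0281]
tcp_rot: [[0.032, -0.998, 0.046], [0.003, 0.046, 0.999], [-0.999, -0.032, 0.004]]
force: [0.1, 0.8, 0.1]
finger_gap: 0.0419
```

```bash
python3 - <<'E'
from h import *
c=snap('wrist','w9')
for k in('time_s','position','force','moment','finger_gap'): print(np.round(get_state()[k],4).tolist())
a=c['pixels'][80:350,240:460,::-1]
cv2.imwrite('pics/w9z.png',cv2.resize(a,None,fx=2.2,fy=2.2,interpolation=cv2.INTER_CUBIC))
E
```

```text
8.9
[0.604, 0.0423, 0.0281]
[1.0058, 0.3457, -0.1319]
[0.1612, 0.0306, -0.0142]
0.0417
```

View pics/w9z.png

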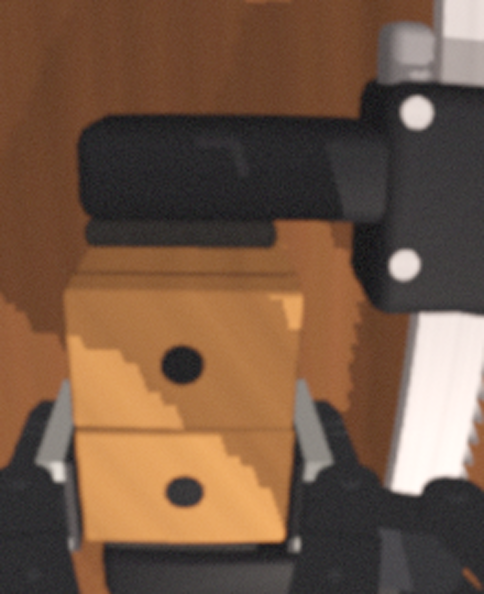

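Request:
carry_out --targets '[[[0, 0, -0.1], 0, 0.5], [[0, 0, 0], 0, 0.5]]'

```text
time_s: 9.1
position: [0.6041, 0.0415, 0.0281]
tcp_rot: [[0.033, -0.998, 0.046], [0.003, 0.046, 0.999], [-0.999, -0.032, 0.005]]
force: [0.8, -0.8, -0.1]
finger_gap: 0.0421
```

Request:
carry_out --targets '[[[0, 0, -0.1], 0, 0.5], [[0, 0, 0], 0, 0.5]]'

```text
time_s: 9.3
position: [0.6042, 0.0406, 0.0281]
tcp_rot: [[0.033, -0.998, 0.046], [0.003, 0.046, 0.999], [-0.999, -0.033, 0.005]]
force: [0.6, 1.5, -0.4]
finger_gap: 0.0416
```

```bash
python3 - <<'E'
from h import *
c=snap('wrist','w10')
for k in('time_s','position','force','moment','finger_gap'): print(np.round(get_state()[k],4).tolist())
a=c['pixels'][80:350,240:460,::-1]
cv2.imwrite('pics/w10z.png',cv2.resize(a,None,fx=2.2,fy=2.2,interpolation=cv2.INTER_CUBIC))
for n in('w8','w9','w10'):
    c=dict(np.load(f'pics/{n}.npz'))
    # head bolts as bright spots
    g=c['pixels'].min(2)
    m=(g>150).astype(np.uint8); m[:, :410]=0; m[:,440:]=0; m[:80]=0; m[220:]=0
    k,l,s,ce=cv2.connectedComponentsWithStats(m)
    print(n,[(onz(*rayf(c,*ce[i]),.031)[:2].round(4).tolist()) for i in range(1,k) if 20<s[i,4]<200])
E
```

```text
9.35
[0.6042, 0.0405, 0.0281]
[0.4247, 1.0519, -1.368]
[0.3864, -0.0701, 0.0439]
0.0416
w8 [[0.5551, -0.0266], [0.5559, 0.0045]]
w9 [[0.5549, -0.0403], [0.5547, -0.0277], [0.5562, 0.0035]]
w10 [[0.5544, -0.0289], [0.5565, 0.0023]]
```

View pics/w10z.png

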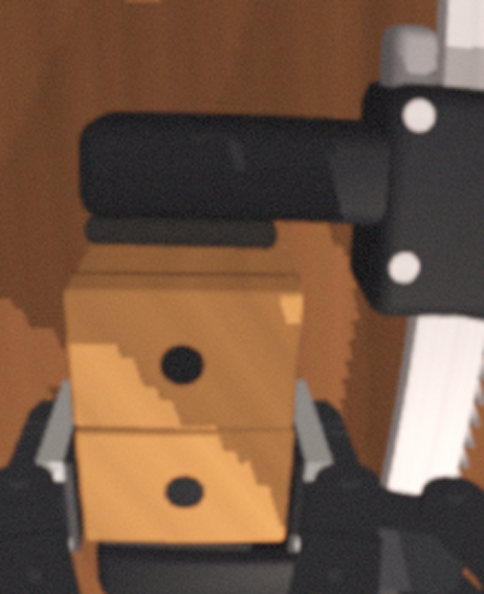

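Request:
carry_out --targets '[[[0, 0, 0], 0, 0.0], [[0, 0, 0], 0, -0.2], [[0, 0, 0], 0, -0.4], [[0, 0, 0], 0, -0.4], [[0, 0, 0], 0, -0.4]]'

```text
time_s: 9.85
position: [0.6036, 0.0397, 0.028]
tcp_rot: [[0.032, -0.998, 0.046], [0.002, 0.047, 0.999], [-0.999, -0.031, 0.004]]
force: [-0.5, 0.5, -0.7]
finger_gap: 0.0598
```

Request:
carry_out --targets '[[[-1, 0, 0], 0, -0.4], [[-3, 0, 0], 0, -0.4], [[-5, 0, 0], 0, -0.4], [[-5, 0, 0], 0, -0.4], [[-3, 0, 2], 0, -0.4], [[0, 0, 0], 0, -0.4]]'

```text
time_s: 10.45
position: [0.5983, 0.0586, 0.207]
tcp_rot: [[0.03, -0.998, 0.047], [0.001, 0.047, 0.999], [-1.0, -0.03, 0.002]]
force: [-0.5, -0.2, -0.3]
finger_gap: 0.0597
```

```bash
python3 - <<'E'
from h import *
c=snap('wrist','w11')
for k in('time_s','position','tcp_rot','force','finger_gap'): print(np.round(get_state()[k],4).tolist())
E
```

```text
10.5
[0.5973, 0.0578, 0.2052]
[[0.0274, -0.9985, 0.0477], [0.0004, 0.0478, 0.9989], [-0.9996, -0.0273, 0.0017]]
[0.4415, -0.4385, -0.4064]
0.06
```

View pics/w11.png

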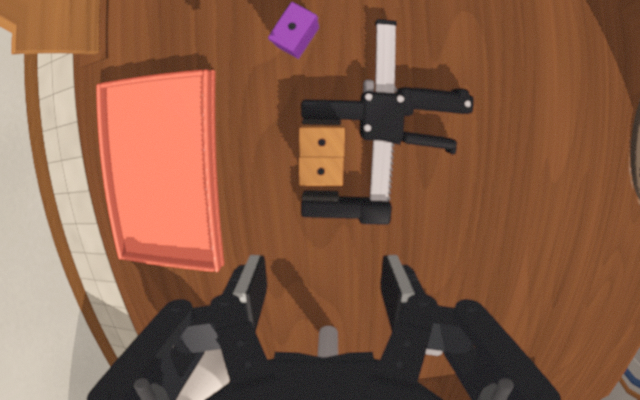

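The blocks stand together flush at (321,142) and (321,171), with the far jaw clear of them. Next I'll measure the clamp handle and trigger.

```bash
python3 - <<'E'
from h import *
c=dict(np.load('pics/w11.npz'))
a=c['pixels'][70:240,290:490,::-1]
cv2.imwrite('pics/w11z.png',cv2.resize(a,None,fx=3.5,fy=3.5,interpolation=cv2.INTER_CUBIC))
p1=onz(*rayf(c,386.5,24),.019)
g=c['pixels'].min(2); m=(g>140).astype(np.uint8); m[:,:350]=0;m[:,480:]=0;m[200:]=0
k,l,s,ce=cv2.connectedComponentsWithStats(m)
for i in range(1,k):
    if 8<s[i,4]<100: print('bolt',ce[i].round(1),onz(*rayf(c,*ce[i]),.03)[:2].round(4))
for i in range(1,k):
    if s[i,4]>=300:
        cs=np.argwhere(l==i)[:,::-1]; w=np.array([onz(*rayf(c,*q),.019)[:2] for q in cs],np.float32)
        r=cv2.minAreaRect(w*1000); print('bar',np.round(r[0],1),np.round(r[1],1),round(r[2],1))
f=topface(c,310,135,tol=25);print(f[0].round(4),np.round(f[1],1),round(f[2],1))
E
```

```text
bolt [369.7  85.2] [ 0.5527 -0.0402]
bolt [368.4  96.5] [ 0.5544 -0.0289]
bolt [400.1  98.5] [ 0.5225 -0.0268]
bolt [467.1 103.3] [ 0.4492 -0.0241]
bolt [367.4 127.6] [0.5563 0.0023]
bar [534.3 -70.7] [71.4 18.8] 87.3
bar [541.3  49.3] [63.5 19.7] 86.4
[0.6023 0.027 ] [55.8 41.3] 86.4
```

View pics/w11z.png

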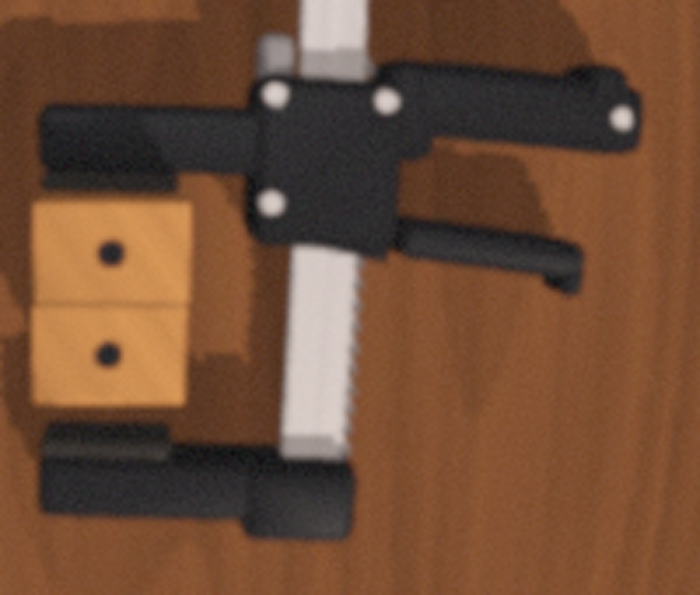

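```bash
python3 - <<'E'
from h import *
c=dict(np.load('pics/w11.npz')); print(c['T'][:3,3].round(3))
a=np.radians(-3.4); ex=np.array([np.cos(a),np.sin(a)]); ey=np.array([-ex[1],ex[0]])
g=c['pixels'].astype(int).max(2)
for u in (415,420,425,430,435,440,445):
    col=g[80:160,u]; 
    d=np.diff(col); dark=col<62
    runs=[];st=None
    for i,x in enumerate(dark):
        if x and st is None: st=i
        if not x and st is not None: runs.append((st+80,i-1+80)); st=None
    out=[]
    for s,e in runs:
        if e-s<3: continue
        for v,z in((s-.5,.028),(e+.5,.028)):
            p=onz(*rayf(c,u,v),z)[:2]; out.append([round(float(p@ex)*1000,1),round(float(p@ey)*1000,1)])
    print(u,runs,out)
for n,u,v,z in [('bar',0,0,0)]: pass
for p in [(.5343,-.0707),(.5413,.0493),(.5544,-.0289),(.5225,-.0268),(.4492,-.0241),(.5563,.0023)]: p=np.array(p);print('bar/bolt',(p@ex).round(4),(p@ey).round(4))
E
```

```text
[ 0.59  -0.024  0.34 ]
415 [(88, 108), (133, 143)] [[507.6, -8.3], [506.7, 13.3], [505.3, 38.0], [504.6, 49.4]]
420 [(88, 108), (134, 143)] [[502.4, -8.7], [501.4, 12.9], [499.9, 38.7], [499.2, 49.1]]
425 [(88, 109), (134, 144)] [[497.0, -9.2], [496.0, 13.5], [494.5, 38.3], [493.6, 49.8]]
430 [(89, 109), (135, 145)] [[491.6, -8.7], [490.6, 13.1], [488.9, 39.0], [488.0, 50.5]]
435 [(90, 109), (136, 143), (145, 146)] [[486.2, -8.2], [485.1, 12.6], [483.3, 39.7], [482.6, 48.1]]
440 [(90, 110), (136, 146)] [[480.7, -8.7], [479.6, 13.2], [477.7, 39.3], [476.7, 50.9]]
445 [(91, 110), (138, 143), (145, 148)] [[475.1, -8.2], [474.0, 12.7], [471.9, 41.0], [471.3, 47.3], [471.2, 48.4], [470.8, 52.7]]
bar/bolt 0.5376 -0.0389
bar/bolt 0.5374 0.0813
bar/bolt 0.5551 0.004
bar/bolt 0.5232 0.0042
bar/bolt 0.4498 0.0026
bar/bolt 0.5552 0.0353
```

Request:
carry_out --targets '[[[0, 3.2, -2.4], 0.14, -0.9], [[0, 3.2, -2.0], 0.14, -0.9], [[0, 3.0, -1.5], 0.14, -0.9], [[0, 0, 0], 0.144, -0.9], [[0, 0, 0], 0.144, -0.9], [[0, 0, 0], 0.144, -0.9], [[0, 0, 0], 0.144, -0.9], [[0, 0, 0], 0.144, -0.9], [[0, 0, 0], 0.144, -0.9], [[0, 0, 0], 0.144, -0.9], [[0, 0, 0], 0.144, -0.9], [[0, 0, 0], 0, -0.9]]'

```text
time_s: 11.7
position: [0.4823, 0.0108, 0.1935]
tcp_rot: [[0.01, 0.111, 0.994], [-0.004, 0.994, -0.111], [-1.0, -0.003, 0.011]]
force: [-0.0, -1.2, -0.4]
finger_gap: 0.0812
```

```bash
python3 - <<'E'
from h import *
c=snap('wrist','w12')
for k in('time_s','position','tcp_rot','force','finger_gap'): print(np.round(get_state()[k],4).tolist())
E
```

```text
11.75
[0.4823, 0.0108, 0.1934]
[[0.0102, 0.1059, 0.9943], [-0.0038, 0.9944, -0.1059], [-0.9999, -0.0027, 0.0106]]
[-1.1152, -0.4809, -0.1601]
0.0811
```

View pics/w12.png

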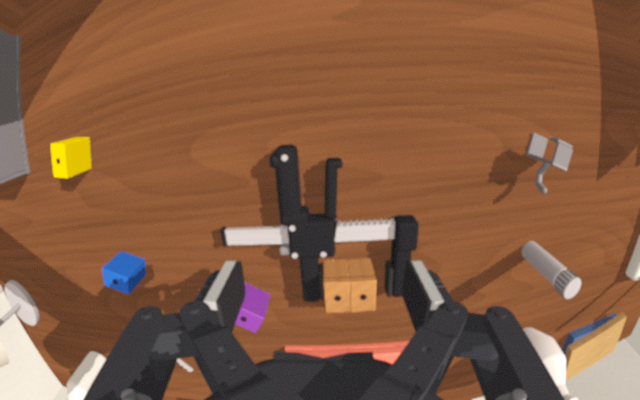

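Request:
carry_out --targets '[[[0, -0.8, 1.0], -0.05, -0.9], [[3, -0.8, 1.0], 0, -0.9], [[4, 0, 0], 0, -0.9], [[3, 0, 0], 0, -0.9], [[0, 0, 0], 0, -0.9], [[0, 0, 0], 0, -0.9]]'

```text
time_s: 12.35
position: [0.5027, -0.0086, 0.0913]
tcp_rot: [[0.011, 0.027, 1.0], [-0.004, 1.0, -0.027], [-1.0, -0.004, 0.011]]
force: [0.6, -0.7, 1.0]
finger_gap: 0.0813
```

```bash
python3 - <<'E'
from h import *
c=snap('wrist','w13')
for k in('time_s','position','tcp_rot','force','finger_gap'): print(np.round(get_state()[k],4).tolist())
E
```

```text
12.4
[0.5026, -0.0085, 0.0914]
[[0.0111, 0.0272, 0.9996], [-0.0037, 0.9996, -0.0272], [-0.9999, -0.0034, 0.0112]]
[0.1562, -0.6858, -1.3463]
0.0815
```

View pics/w13.png

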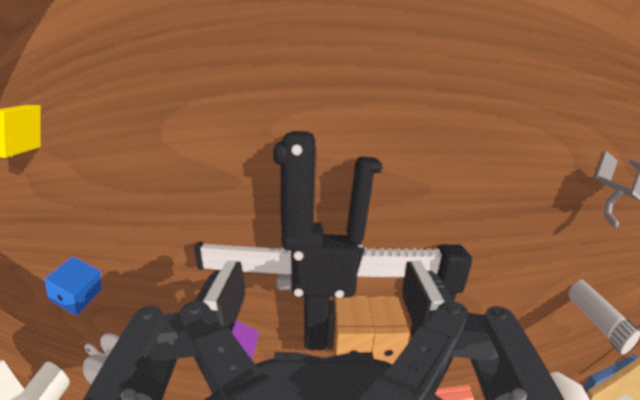

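Request:
carry_out --targets '[[[2, 0, 0], 0.03, -0.9], [[2.5, 0, 0], 0, -0.9], [[1, 0, -0.1], 0, -0.9], [[0.2, 0, 0], 0, -0.9], [[0, 0, 0], 0, -0.9]]'

```text
time_s: 12.9
position: [0.5078, -0.0065, 0.0411]
tcp_rot: [[0.024, 0.051, 0.998], [-0.0, 0.999, -0.051], [-1.0, 0.001, 0.024]]
force: [0.0, -0.3, -0.1]
finger_gap: 0.0812
```

```bash
python3 - <<'E'
from h import *
c=snap('wrist','w14')
for k in('time_s','position','tcp_rot','force','finger_gap'): print(np.round(get_state()[k],4).tolist())
E
```

```text
12.95
[0.508, -0.0065, 0.0413]
[[0.0243, 0.0509, 0.9984], [0.0, 0.9987, -0.051], [-0.9997, 0.0013, 0.0242]]
[0.3474, 0.1943, 0.7347]
0.0812
```

View pics/w14.png

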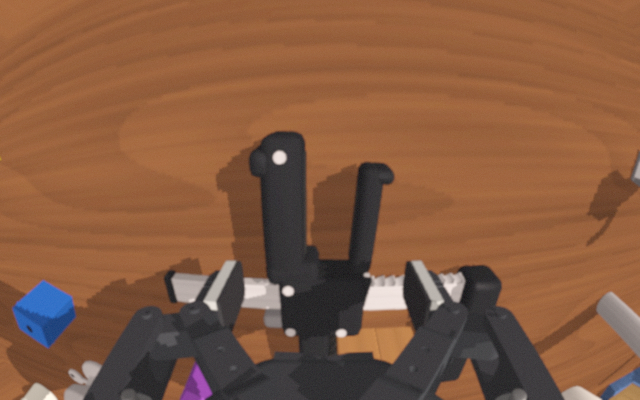

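```bash
python3 - <<'E'
from h import *
c=dict(np.load('pics/w14.npz'))
def proj(p):
    q=np.linalg.inv(c['T'])@np.r_[p,1]; r=np.arctan2(np.hypot(q[0],q[1]),q[2]); a=q[:2]/np.hypot(q[0],q[1])*r
    return (c['mtx'][:2,:2]@a+c['mtx'][:2,2]).round(0)
for dx in(-.011,0,.011): print(dx,'tip',proj([.508+dx,-.0065+.041,.035]),'up',proj([.508+dx,-.0065+.041,.06]))
a=np.radians(-3.4); ex=np.array([np.cos(a),np.sin(a)]); ey=np.array([-ex[1],ex[0]])
for n,x,y,z in [('handle back -50',-.05,-.029,.028),('handle inner -50',-.05,-.007,.028),('headcorner',-.02,.028,.03),('trig front -50',-.05,.03,.026),('hook end',-.079,.032,.026)]:
    w=(.5395+x)*ex+(.0203+y)*ey; print(n,w.round(4),proj([*w,z]))
# screw & head bolts
for u,v in [(279.5,157),(288,291),(341,332),(290,332)]: p=onz(*rayf(c,u,v),.03)[:2]; print('bolt',(p@ex-.5395).round(4),(p@ey-.0203).round(4))
E
```

```text
-0.011 tip [402. 248.] up [414. 274.]
0 tip [400. 266.] up [412. 294.]
0.011 tip [399. 283.] up [410. 312.]
handle back -50 [ 0.4881 -0.0377] [261. 233.]
handle inner -50 [ 0.4894 -0.0158] [303. 233.]
headcorner [0.5215 0.0174] [367. 284.]
trig front -50 [0.4916 0.0212] [374. 232.]
hook end [0.4628 0.0249] [382. 179.]
bolt -0.0902 -0.0174
bolt -0.0147 -0.016
bolt 0.0169 0.015
bolt 0.0174 -0.0165
```

Request:
carry_out --targets '[[[0, -0.1, -0.4], 0.01, -0.9], [[0.6, -0.1, -0.4], 0, -0.9], [[0.8, 0, -0.1], 0, -0.9], [[0.6, 0, 0], 0, -0.9], [[0.2, 0, 0], 0, -0.9], [[0, 0, 0], 0, -0.9]]'

```text
time_s: 13.55
position: [0.4999, -0.0076, 0.0197]
tcp_rot: [[0.028, 0.061, 0.998], [0.001, 0.998, -0.061], [-1.0, 0.003, 0.028]]
force: [-0.7, -0.5, -0.9]
finger_gap: 0.0811
```

Request:
carry_out --targets '[[[0, 0, 0], 0, -0.7], [[0, 0, 0], 0, -0.5], [[0, 0, 0], 0, -0.42], [[0, 0, 0], 0, -0.42]]' --grip_force 14

```text
time_s: 13.95
position: [0.4999, -0.0079, 0.0195]
tcp_rot: [[0.027, 0.061, 0.998], [0.001, 0.998, -0.061], [-1.0, 0.002, 0.027]]
force: [0.1, 0.4, -1.6]
finger_gap: 0.0606
```

Request:
carry_out --targets '[[[0, -0.1, 0], 0, -0.36], [[0, -0.13, 0], 0, -0.3], [[0, -0.13, 0], 0, -0.24], [[0, -0.13, 0], 0, -0.18], [[0, 0, 0], 0, -0.18]]'

```text
time_s: 14.45
position: [0.4997, -0.0125, 0.0201]
tcp_rot: [[0.028, 0.061, 0.998], [0.002, 0.998, -0.061], [-1.0, 0.004, 0.028]]
force: [-0.6, 2.5, 0.8]
finger_gap: 0.0507
```

```bash
python3 - <<'E'
from h import *
c=snap('wrist','w15')
for k in('time_s','position','tcp_rot','force','moment','finger_gap'): print(np.round(get_state()[k],4).tolist())
E
```

```text
14.5
[0.4997, -0.0125, 0.0201]
[[0.0284, 0.0609, 0.9977], [0.0019, 0.9981, -0.061], [-0.9996, 0.0037, 0.0282]]
[-1.3518, 2.0145, 0.8144]
[0.738, 0.6425, 0.0729]
0.0504
```

View pics/w15.png

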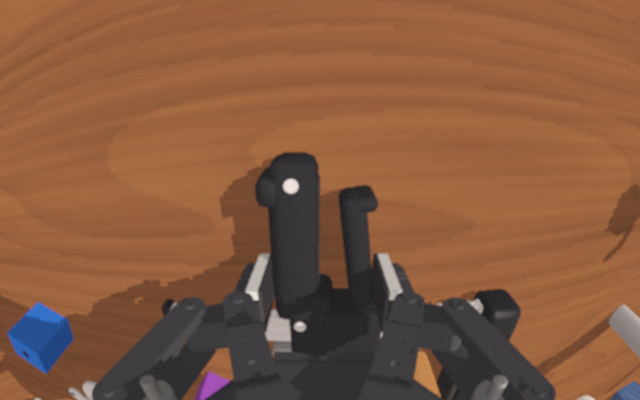

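Request:
carry_out --targets '[[[0, -0.1, 0], 0, -0.12], [[0, -0.1, 0], 0, -0.06], [[0, -0.1, 0], 0, 0.0], [[0, -0.1, 0], 0, 0.06], [[0, -0.1, 0], 0, 0.12], [[0, 0, 0], 0, 0.12]]'

```text
time_s: 15.1
position: [0.5004, -0.017, 0.0208]
tcp_rot: [[0.03, 0.06, 0.998], [0.003, 0.998, -0.06], [-1.0, 0.005, 0.03]]
force: [-1.1, 1.2, 3.3]
finger_gap: 0.0435
```

```bash
python3 - <<'E'
from h import *
c=snap('wrist','w16'); snap('top','t16')
for k in('time_s','position','tcp_rot','force','moment','finger_gap'): print(np.round(get_state()[k],4).tolist())
E
```

```text
15.2
[0.5004, -0.0171, 0.0208]
[[0.0304, 0.0599, 0.9977], [0.0027, 0.9982, -0.0601], [-0.9995, 0.0045, 0.0302]]
[-0.9621, 1.5238, 2.2005]
[0.7641, 0.5932, 0.1405]
0.0431
```

View pics/w16.png

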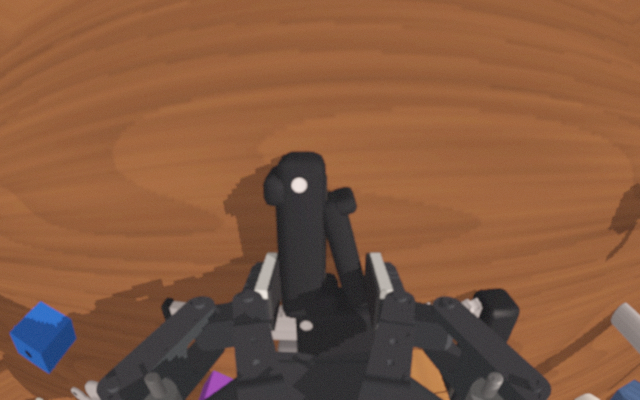

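```bash
python3 - <<'E'
import cv2
b=cv2.imread('pics/t16.png'); a=cv2.imread('pics/top0.png')
import numpy as np
z=lambda i:cv2.resize(i[150:280,230:370],None,fx=2.8,fy=2.8,interpolation=cv2.INTER_CUBIC)
cv2.imwrite('pics/t16z.png',np.hstack([z(a),z(b)]))
E
```

```text
(no output)
```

View pics/t16z.png

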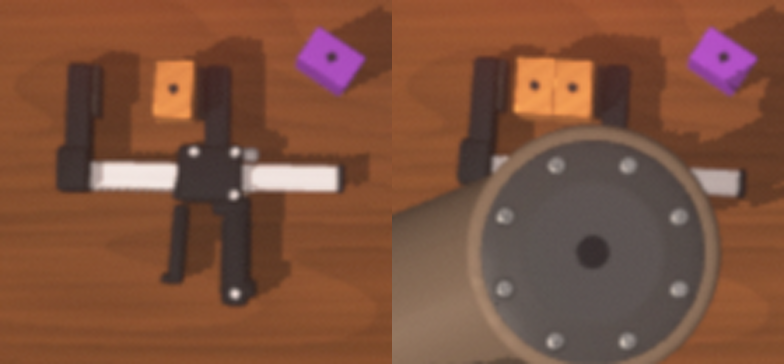

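Request:
carry_out --targets '[[[-0.1, 0.1, 0], 0, 0.0], [[-0.1, 0.2, 0], 0, -0.15], [[0, 0.2, 0], 0, -0.3], [[0, 0.2, 0], 0, -0.45], [[0, 0.2, 0], 0, -0.55], [[0, 0, 0], 0, -0.55], [[0, 0, 0], 0, -0.55]]'

```text
time_s: 15.9
position: [0.5008, -0.0077, 0.0225]
tcp_rot: [[0.03, 0.061, 0.998], [0.002, 0.998, -0.061], [-1.0, 0.004, 0.029]]
force: [-0.7, 0.7, -1.0]
finger_gap: 0.0663
```

```bash
python3 - <<'E'
from h import *
c=snap('wrist','w17')
for k in('time_s','position','tcp_rot','force','moment','finger_gap'): print(np.round(get_state()[k],4).tolist())
E
```

```text
15.95
[0.5008, -0.0077, 0.0225]
[[0.0297, 0.0606, 0.9977], [0.002, 0.9982, -0.0607], [-0.9996, 0.0038, 0.0295]]
[-0.0961, 0.1884, 0.0722]
[-0.0014, 0.1205, -0.0287]
0.0661
```

View pics/w17.png

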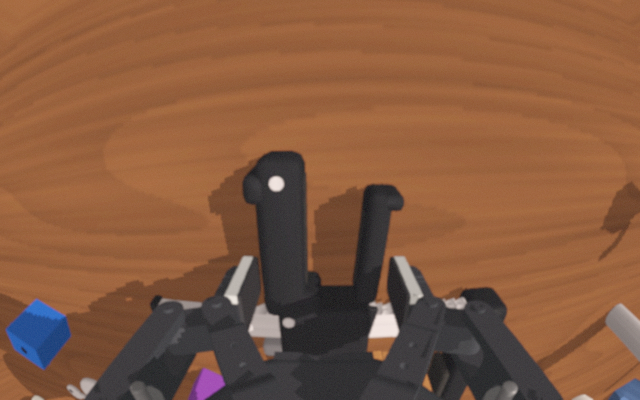

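Request:
carry_out --targets '[[[0, 0, 0], 0, -0.42], [[0, -0.1, 0], 0, -0.36], [[0, -0.1, 0], 0, -0.3], [[0, -0.1, 0], 0, -0.24], [[0, -0.1, 0], 0, -0.18], [[0, -0.1, 0], 0, -0.12], [[0, -0.1, 0], 0, -0.06], [[0, -0.1, 0], 0, 0.0], [[0, -0.1, 0], 0, 0.06], [[0, -0.1, 0], 0, 0.12], [[0, 0, 0], 0, 0.12]]'

```text
time_s: 17.05
position: [0.5009, -0.0167, 0.0239]
tcp_rot: [[0.032, 0.061, 0.998], [0.004, 0.998, -0.061], [-0.999, 0.006, 0.032]]
force: [-1.9, -0.3, 3.2]
finger_gap: 0.0429
```

```bash
python3 - <<'E'
from h import *
c=snap('wrist','w18');t=snap('top','t18')
for k in('time_s','position','tcp_rot','force','moment','finger_gap'): print(np.round(get_state()[k],4).tolist())
a=cv2.imread('pics/t16.png');b=cv2.imread('pics/t18.png')
z=lambda i:cv2.resize(i[150:240,240:370],None,fx=3,fy=3,interpolation=cv2.INTER_CUBIC)
w=cv2.imread('pics/w18.png')[100:350,120:520]
h=np.hstack([z(a),z(b)]); w=cv2.resize(w,(480,300)); w=cv2.copyMakeBorder(w,0,0,0,h.shape[1]-480,cv2.BORDER_CONSTANT)
cv2.imwrite('pics/t18z.png',np.vstack([h,w]))
E
```

```text
17.15
[0.5009, -0.0167, 0.0239]
[[0.0323, 0.0607, 0.9976], [0.0038, 0.9981, -0.0608], [-0.9995, 0.0058, 0.032]]
[-1.4014, 1.746, 1.7445]
[0.6329, 0.5025, 0.1129]
0.0426
```

View pics/t18z.png

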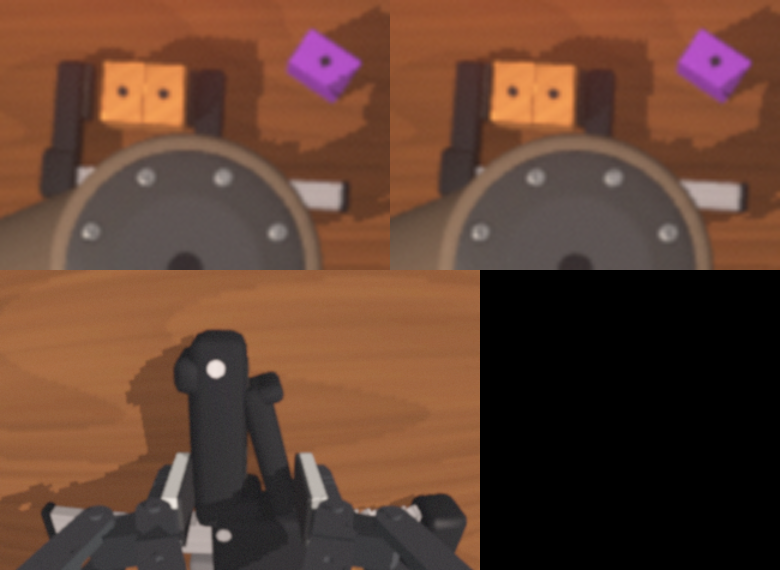

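Request:
carry_out --targets '[[[0, 0.1, 0], 0, 0.0], [[0.1, 0.2, 0], 0, -0.15], [[0.1, 0.2, 0], 0, -0.3], [[0.1, 0.2, 0], 0, -0.45], [[0, 0.2, 0], 0, -0.55], [[0, 0, 0], 0, -0.55], [[0, 0, 0], 0, -0.55]]'

```text
time_s: 17.85
position: [0.5013, -0.0073, 0.02]
tcp_rot: [[0.031, 0.061, 0.998], [0.003, 0.998, -0.061], [-1.0, 0.005, 0.031]]
force: [0.1, 0.5, 0.2]
finger_gap: 0.0667
```

```bash
python3 - <<'E'
from h import *
c=snap('wrist','w19')
for k in('time_s','position','tcp_rot','force','moment','finger_gap'): print(np.round(get_state()[k],4).tolist())
E
```

```text
17.9
[0.5014, -0.0074, 0.02]
[[0.0313, 0.0612, 0.9976], [0.0031, 0.9981, -0.0613], [-0.9995, 0.005, 0.031]]
[-0.1163, -0.4038, -0.1629]
[-0.0233, 0.081, 0.0193]
0.0662
```

View pics/w19.png

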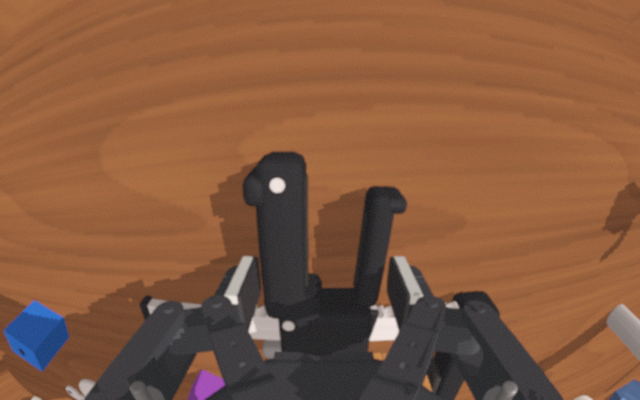

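Request:
carry_out --targets '[[[0, 0, 0], 0, -0.42], [[0, -0.1, 0], 0, -0.36], [[0, -0.1, 0], 0, -0.3], [[0, -0.1, 0], 0, -0.24], [[0, -0.1, 0], 0, -0.18], [[0, 0, 0], 0, -0.18]]'

```text
time_s: 18.5
position: [0.5009, -0.012, 0.0207]
tcp_rot: [[0.032, 0.062, 0.998], [0.003, 0.998, -0.062], [-0.999, 0.005, 0.031]]
force: [-1.2, 2.0, -0.4]
finger_gap: 0.0503
```

Request:
carry_out --targets '[[[0, -0.1, 0], 0, -0.12], [[0, -0.1, 0], 0, -0.06], [[0, 0, 0], 0, -0.06]]'

```text
time_s: 18.8
position: [0.501, -0.0141, 0.0212]
tcp_rot: [[0.032, 0.062, 0.998], [0.004, 0.998, -0.062], [-0.999, 0.006, 0.032]]
force: [-1.2, 1.5, 1.5]
finger_gap: 0.0451
```

Request:
carry_out --targets '[[[0, -0.1, 0], 0, 0.0], [[0, -0.1, 0], 0, 0.06], [[0, 0, 0], 0, 0.06], [[0, 0, 0], 0, 0.06]]'

```text
time_s: 19.2
position: [0.5012, -0.0154, 0.0216]
tcp_rot: [[0.033, 0.061, 0.998], [0.004, 0.998, -0.061], [-0.999, 0.006, 0.033]]
force: [-1.0, 1.2, 3.5]
finger_gap: 0.043
```

```bash
python3 - <<'E'
from h import *
c=snap('wrist','w20');t=snap('top','t20')
for k in('time_s','position','tcp_rot','force','moment','finger_gap'): print(np.round(get_state()[k],4).tolist())
a=cv2.imread('pics/t18.png');b=cv2.imread('pics/t20.png')
z=lambda i:cv2.resize(i[150:240,240:370],None,fx=3,fy=3,interpolation=cv2.INTER_CUBIC)
w=cv2.imread('pics/w20.png')[100:350,120:520]
h=np.hstack([z(a),z(b)]); w=cv2.resize(w,(480,300)); w=cv2.copyMakeBorder(w,0,0,0,h.shape[1]-480,cv2.BORDER_CONSTANT)
cv2.imwrite('pics/t20z.png',np.vstack([h,w]))
E
```

```text
19.3
[0.5012, -0.0154, 0.0215]
[[0.0331, 0.061, 0.9976], [0.0042, 0.9981, -0.0612], [-0.9994, 0.0062, 0.0328]]
[-0.3262, -0.7022, 3.6562]
[0.1233, 0.4268, 0.1292]
0.0432
```

View pics/t20z.png

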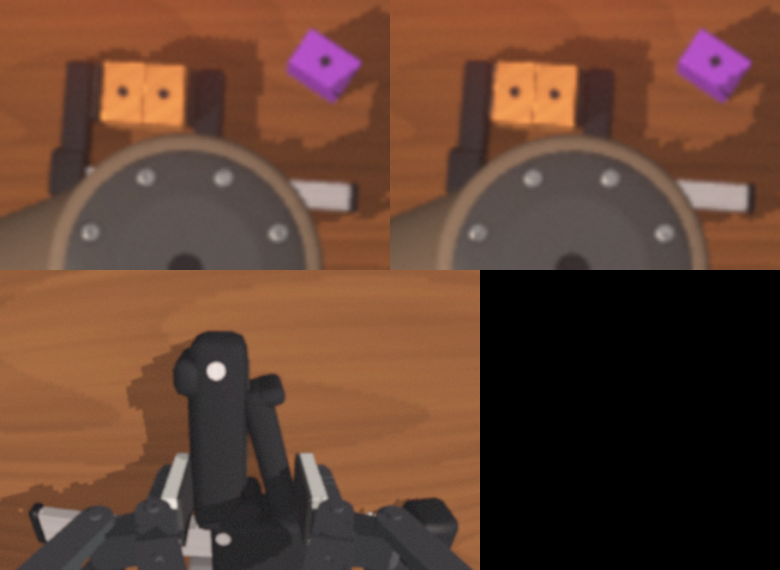

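Request:
carry_out --targets '[[[0, 0.1, 0], 0, 0.0], [[0, 0.2, 0], 0, -0.15], [[0.1, 0.2, 0], 0, -0.3], [[0.1, 0.2, 0], 0, -0.45], [[0, 0.1, 0], 0, -0.55], [[0, 0, 0], 0, -0.55], [[0, 0, 0], 0, -0.55]]'

```text
time_s: 20.0
position: [0.5018, -0.0066, 0.0187]
tcp_rot: [[0.033, 0.061, 0.998], [0.004, 0.998, -0.062], [-0.999, 0.006, 0.032]]
force: [0.0, 0.4, -0.5]
finger_gap: 0.0665
```

```bash
python3 - <<'E'
from h import *
c=snap('wrist','w21')
for k in('time_s','position','tcp_rot','force','finger_gap'): print(np.round(get_state()[k],4).tolist())
E
```

```text
20.05
[0.5019, -0.0066, 0.0188]
[[0.0328, 0.0615, 0.9976], [0.0041, 0.9981, -0.0616], [-0.9995, 0.0061, 0.0324]]
[0.2586, -0.0348, 0.3397]
0.066
```

View pics/w21.png

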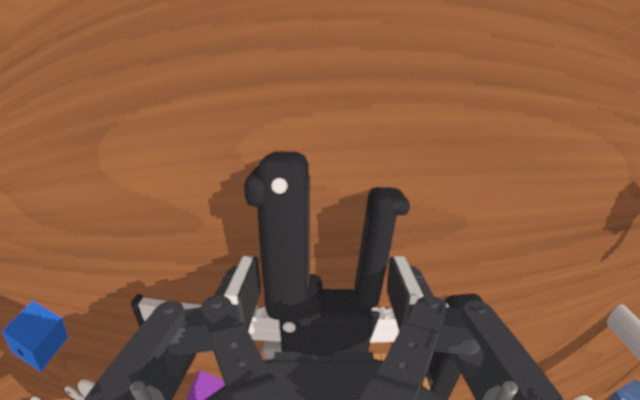

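Fourth stroke. I'll go in small steps and watch for a stall.

Request:
carry_out --targets '[[[0, 0, 0], 0, -0.42], [[-0.1, -0.1, 0], 0, -0.36], [[0, -0.1, 0], 0, -0.3], [[0, -0.1, 0], 0, -0.24], [[0, 0, 0], 0, -0.24]]'

```text
time_s: 20.55
position: [0.5016, -0.0097, 0.0204]
tcp_rot: [[0.033, 0.061, 0.998], [0.005, 0.998, -0.062], [-0.999, 0.007, 0.033]]
force: [0.1, 0.7, -2.9]
finger_gap: 0.0536
```

Request:
carry_out --targets '[[[0, -0.1, 0], 0, -0.18], [[0, -0.1, 0], 0, -0.12], [[0, 0, 0], 0, -0.12], [[0, 0, 0], 0, -0.12]]'

```text
time_s: 20.95
position: [0.5016, -0.0111, 0.0207]
tcp_rot: [[0.034, 0.06, 0.998], [0.005, 0.998, -0.061], [-0.999, 0.007, 0.034]]
force: [-1.5, 0.3, 1.1]
finger_gap: 0.0509
```

Request:
carry_out --targets '[[[0, 0, 0], 0, -0.06], [[0, 0, 0], 0, 0.0], [[0, 0, 0], 0, 0.0]]'

```text
time_s: 21.25
position: [0.5016, -0.0112, 0.0207]
tcp_rot: [[0.034, 0.061, 0.998], [0.005, 0.998, -0.061], [-0.999, 0.007, 0.034]]
force: [-0.1, 1.5, 1.9]
finger_gap: 0.051
```

```bash
python3 - <<'E'
from h import *
c=snap('wrist','w22');t=snap('top','t22');s=snap('side','s22')
for k in('time_s','position','tcp_rot','force','moment','finger_gap'): print(np.round(get_state()[k],4).tolist())
a=cv2.imread('pics/t20.png');b=cv2.imread('pics/t22.png');s=cv2.imread('pics/s22.png')
z=lambda i:cv2.resize(i[150:240,240:370],None,fx=3,fy=3,interpolation=cv2.INTER_CUBIC)
w=cv2.imread('pics/w22.png')[100:350,120:520]
h=np.hstack([z(a),z(b)]); w=cv2.resize(w,(400,250)); s=cv2.resize(s[160:285,220:410],(380,250))
cv2.imwrite('pics/t22z.png',np.vstack([h,np.hstack([w,s])]))
E
```

```text
21.4
[0.5016, -0.0112, 0.0207]
[[0.034, 0.0605, 0.9976], [0.0053, 0.9981, -0.0607], [-0.9994, 0.0074, 0.0336]]
[-1.2116, 1.9706, 1.2666]
[0.3795, 0.4329, 0.113]
0.0508
```

View pics/t22z.png

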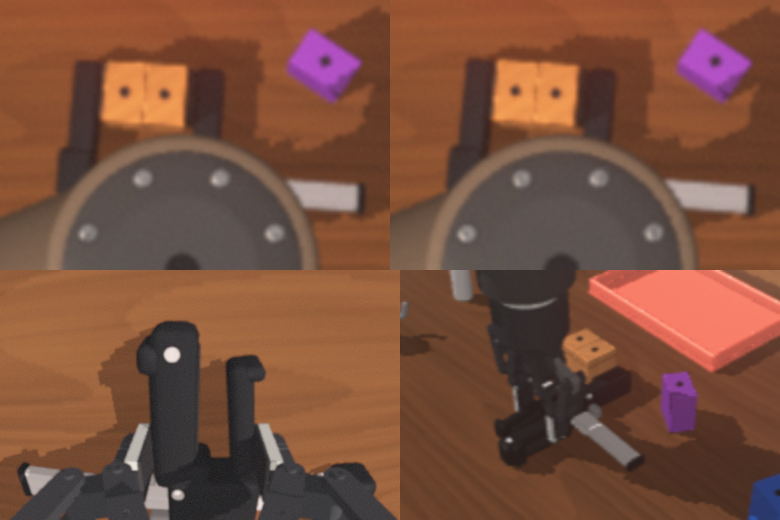

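Request:
carry_out --targets '[[[0, 0, 0], 0, 0.0], [[0, 0, 0], 0, 0.0], [[0, 0, 0], 0, 0.0], [[0, 0, 0], 0, 0.0], [[0, 0, 0], 0, 0.0]]'

```text
time_s: 21.9
position: [0.5016, -0.0112, 0.0207]
tcp_rot: [[0.034, 0.061, 0.998], [0.005, 0.998, -0.061], [-0.999, 0.007, 0.034]]
force: [-1.3, 0.9, 1.0]
finger_gap: 0.0511
```

```bash
python3 - <<'E'
from h import *
s=get_state(); print(s['time_s'],np.round(s['position'],4),np.round(s['force'],1),s['finger_gap'])
print(finish_job())
E
```

```text
21.9 [ 0.5016 -0.0112  0.0207] [-1.3  0.9  1. ] 0.051083602582504425
the job is handed in; nothing more can be done
None
```

The dry fit is done and handed in at 21.9 s, with the trigger still held squeezed. I slid the loose oak block along until it seated flush against the set block, then let it go. I pumped the trigger through three full strokes. On the fourth the trigger stalled part-way.

**Last checks:**
- **Stall:** the finger gap held steady at 51 mm over the last second, although I had commanded about 42 mm. A full squeeze had read about 43 mm.
- **Joint:** the top and side views show the two blocks together, with the far jaw up against them. The far jaw did not move on the last stroke.

**Not certain or not perfect:**
- **Squeeze force:** I asked for 14 N, below the gripper's stated 20 N minimum. The call was not refused, but I can't tell whether the gripper really used 14 N or raised it to 20 N. I squeezed a little nearer the hinge than the trigger's nominal point, so I estimate about 12 to 18 N there. That is under the bruising limit, but the top of that range is above the 10 to 16 N gentle hold.
- **Clamp position:** seating the blocks pushed the clamp about 2 mm and turned it about 2 degrees. Force at contact was only about 1.5 N, close to the sensor noise, so I judged flushness partly from the pictures.
- **Other items:** the arm met nothing else on the way as far as I saw. I didn't measure the other items again at the end.

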